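Close the blue parts tub on the electronics bench

ROBOT

A 7-joint arm with a two-finger parallel gripper is mounted at the origin on the work surface. World frame = base frame: x ahead of the robot, y to its left, z up, the work surface at z = 0. Lengths are in m, angles in rad, forces in N, time in s.
With the tool pointing down it reaches from about 0.4 to 0.85 m from the base axis. Payload 10.4 kg.
Tool frame: the origin (TCP) lies between the finger pads; the fingertips stand ahead of it and the grasp point (between the pads) lies 5 mm behind it (manip.tip_extent is the z of the fingertips in the tool frame, in m); z points along the fingers, y is the line along which they close (so a half turn about z gives the same grasp; the last joint's range is limited). The gripper opens to 85 mm and grips with 20 to 120 N. Pads are 22 mm wide; open, the fingers measure 114 mm over their backs; the gripper's body (76 mm by 85 mm) begins 54 mm behind the grasp point. The pads swing forward as they close: fully open they stand 13 mm farther back than shut.
Start: joints at [-1.273, 0.332, -0.065, 1.46, 0.022, 1.35, -0.088], TCP at [0.197, 0.593, 0.245] pointing down, gripper open.
Joint ranges: [-2.6, 2.6], [-0.5, 2.12], [-1.47, 1.34], [0.16, 2.42], [-1.27, 4.41], [0.06, 2.06], [-2.6, 2.6]. Speed limits (rad/s): [2.22, 2.22, 2.79, 2.79, 3.14, 3.14, 3.14].

INTERFACE

Orientations are given as a unit quaternion [x, y, z, w].
In Python, from workcell import status, viewer, manip gives the robot as it stands.
- The arm moves only by the tool play_rows, never from a script. Its argument "plan" is one flat list of numbers, 7 for each row, row after row: the turn, a rotation vector about the tool's x, y, z in degrees, then the shift along the tool's x, y, z in m, then the opening, from 0 (shut) to 1 (fully open). In form: [ax, ay, az, dx, dy, dz, grip, ax, ay, az, dx, dy, dz, grip, ...]. A call has 1 to 20 rows; each row is the pose to reach, as a shift and turn from the pose commanded when the call began, along the tool's axes at that moment; what a row does not reach only later rows make up. A row lasts 1/8 s, in which the tool goes at most 62.5 mm and 10.7 degrees, less where a joint would pass 70% of its speed; a pose out of reach is approached as far as the arm can. A call with a gripper value outside its range is refused whole. The fingers move at their own pace and stop on an object; "squeeze" is the grip in N (left out, the last holds). Time passes only in rows, so rows that repeat a pose let the fingers close. It gives the time, the measured TCP pose, the force, the opening and the grip force at its end, in the units of the state.
- status.get_obs(): the state, without advancing time (a new reading comes with each control period).
- viewer.camera(name): name is "side" or "top" or "wrist"; returns the picture (384x512x3 uint8, red, green, blue); there is no depth.
- viewer.camera_model(name): a dict with "fx", "fy", "cx", "cy" (pixels), "D" ([k1, k2, p1, p2, k3] as OpenCV has them; the pictures are not rectified), "R" (3x3) and "t" (3): a world point X has camera coordinates R X + t. Camera axes: x right, y down, z forward; pixel columns grow to the right and rows downward; lengths in m; the calibration is good to about 2 mm. A picture is of the moment at which its call begins: read the wrist's pose just before it. camera_model takes no time and is no camera call; for the wrist camera it gives the pose at the moment of the call.
- manip.hand_in(): hands the job in; it is judged then, once.
The state is a dict: "clock": time; "joint_pos": joint angles; "joint_velocities": joint speeds; "tau": joint torques, N m; "position": TCP position; "ee_rot": TCP orientation; "ft_force": force on the tool from outside, world axes, zero at the start; "torque": the same for the moment, N m; "grip_width": opening from 0.0 (shut) to 1.0 (fully open); "grasp_force": force on a finger pad.
Only numpy, scipy, OpenCV 4.12 (cv2) and the standard library are available. Lean on these libraries where they do the work, as an engineer would, in place of code of your own. Each camera call takes 0.05 s, during which the arm holds its last target. There are 200 camera calls.

TASK

The blue tub of brass spacers has been left open on the repair bench. Pick up the blue lid by its knob, set it on the blue tub and press it straight down until it snaps fully home and sits level on the rim all round. Leave the orange lid lying where it is.

Things in the scene. Friction and masses are not known exactly. Their poses are not given: they have to be found in the camera images.
- blue_lid_grip (a point): Grip point on the knob of the loose blue lid (round, white knob, upright on the bench). On the lid's axis (z up), 53 mm above its foot. Bottom up: tapered plug 25 mm deep (foot 54 mm wide, bead 74 mm), flange 94 mm wide, 4 mm thick, knob 24 mm wide, 36 mm tall. The point is 28 mm above the flange's underside, 24 above its top, 12 below the knob's top. 70 g.
- blue_tub_rim (a point): Centre of the blue tub's mouth at rim height. Tub 94 mm wide, 79 inside, 60 tall, stuck down, brass inside, six sprung nibs in the mouth. The plug centres itself from up to 6 mm off. Just set down, the lid stands loose, its grip point about 36 mm above this point; pushed straight down on the knob it yields at 5 to 10 N and snaps home, flange on the rim: 28 mm. z up.
- orange_lid_grip (a point): The same point on the orange lid: loose, same shape and size as the blue lid, orange with a white knob, lying on the bench. A bystander: not to be moved.
- orange_tub_rim (a point): Centre of the mouth, at rim height, of the open orange tub: same shape as the blue tub, stuck down, steel parts inside. A bystander. The four places of lids and tubs are exchanged among one another from start to start; centres at least 125 mm apart.
There are look-alikes about, which are no part of the job. Leave any green or red look-alike of the part that bears blue_lid_grip alone.

How it is judged:
By the outcome, as a careful person would: the job done as asked, in the order asked, and still so for the second after the job is handed in, with the robot touching nothing.
It also fails if it takes over 48 s, if anything falls off the work surface, if the arm or the gripper's body presses on something with over 40 N, if the wrist force passes 120 N, or if a joint passes its speed limit or range.

## Working session

There is one attempt and no reset: what is moved stays moved. The work goes in short steps, Python scripts to look and compute and a tool call to move; the robot and the scene stay as the last step left them, time stands still between calls to the robot, and variables do not carry over. Pictures are saved under pics/ and viewed, at most 10 in all, crops included, and the job is handed in when it is done.

Besides the shell and the picture viewer there is one more tool, called after ">>>" as name(argument=value, ...) on one line, values as JSON. play_rows: Moves the arm, as the interface text tells. Its arguments: {"type":"object","properties":{"plan":{"type":"array","items":{"type":"number"}},"squeeze":{"type":"number"}},"required":["plan"]}

```bash
mkdir -p pics; cat > h.py <<'E'
import numpy as np, cv2
from workcell import status, viewer, manip
def snap(n,f):
    m=viewer.camera_model(n); im=viewer.camera(n); cv2.imwrite('pics/'+f,im[:,:,::-1]); return im,m
def ray(m,u,v):
    K=np.array([[m['fx'],0,m['cx']],[0,m['fy'],m['cy']],[0,0,1.]])
    p=cv2.undistortPoints(np.array([[[u,v]]],float),K,np.array(m['D'],float))[0,0]
    R=np.array(m['R']);t=np.array(m['t']); return -R.T@t, R.T@np.array([p[0],p[1],1])
def at_z(m,u,v,z):
    o,d=ray(m,u,v); return o+d*(z-o[2])/d[2]
def proj(m,X):
    K=np.array([[m['fx'],0,m['cx']],[0,m['fy'],m['cy']],[0,0,1.]])
    return cv2.projectPoints(np.array([X],float),cv2.Rodrigues(np.array(m['R'],float))[0],np.array(m['t'],float),K,np.array(m['D'],float))[0][0,0]
E
python3 - <<'E'
from h import *
a,_=snap('top','t0.png');b,_=snap('side','s0.png')
print(status.get_obs(),manip.tip_extent)
E
```

```text
{'clock': 0.1, 'joint_pos': array([-1.27258324,  0.33279442, -0.06468748,  1.46087575,  0.02157273,
        1.34991053, -0.08851513]), 'joint_velocities': array([-7.37601402e-04, -3.63502094e-04, -1.61832625e-03, -2.42794114e-03,
       -4.58452233e-04,  5.40582591e-06, -4.87993982e-04]), 'tau': array([ 1.48541556e-03, -6.26748419e+01,  4.92248358e-02, -3.92426598e+01,
        1.64706126e-02,  7.04036560e-03,  4.81955544e-05]), 'position': array([0.19698398, 0.592798  , 0.24459556]), 'ee_rot': array([ 1.59726104e-01,  9.87161159e-01, -6.41437715e-04, -8.47476969e-05]), 'ft_force': array([ 0.4299362 ,  0.90037205, -0.27327226]), 'torque': array([ 0.01614198,  0.04261431, -0.00503331]), 'grasp_force': 0.0, 'grip_width': 0.9965375196775531} 0.014
```

View pics/t0.png

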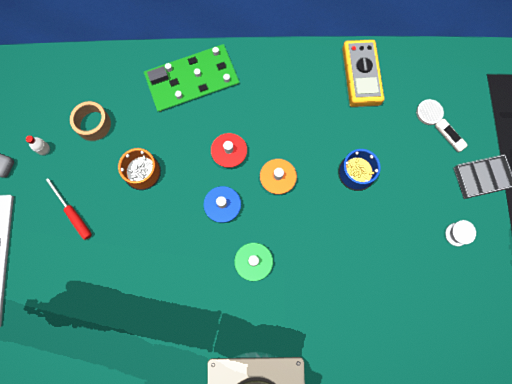

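View pics/s0.png

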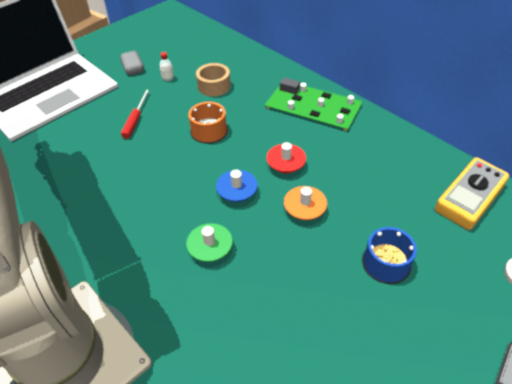

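The top view shows the blue lid at (222,203) with its knob at (221,201), and the blue tub at (361,170). The orange lid is at (278,176), the red lid at (229,150) and the green lid at (254,261). The side view has the blue lid at (237,186) and the blue tub at (390,254).

```bash
python3 - <<'E'
from h import *
from scipy.optimize import least_squares
L={}
for n,f,lw,tw in (('top','t0.png',(222,203,26),(361,170,30)),('side','s0.png',(237,186,28),(390,254,36))):
    im=cv2.imread('pics/'+f); m=viewer.camera_model(n); hsv=cv2.cvtColor(im,cv2.COLOR_BGR2HSV)
    blue=cv2.inRange(hsv,(105,120,40),(130,255,255)); white=cv2.inRange(hsv,(0,0,130),(180,70,255))
    def win(mask,w):
        z=np.zeros_like(mask); cv2.circle(z,w[:2],w[2],255,-1); return mask&z
    b=win(blue,lw); k=win(white,lw)
    c=max(cv2.findContours(b,0,1)[0],key=cv2.contourArea); e=cv2.fitEllipse(cv2.convexHull(c))
    ys,xs=np.nonzero(k)
    print(n,'lid flange',e,at_z(m,*e[0],0.027),'knob',xs.mean(),ys.mean(),len(xs),at_z(m,xs.mean(),ys.mean(),.062 if n=='top' else .05))
    t=win(blue,tw); c=max(cv2.findContours(t,0,1)[0],key=cv2.contourArea); 
    h=cv2.convexHull(c); e=cv2.fitEllipse(h); print('tub',e,at_z(m,*e[0],.06 if n=='top' else .03), cv2.boundingRect(c))
    print('cam',-np.array(m['R']).T@np.array(m['t']))
    L[n]=(m,)
E
```

```text
top lid flange ((221.90304565429688, 203.98959350585938), (35.6756591796875, 36.962276458740234), 77.43680572509766) [0.4936576  0.07987914 0.027     ] knob 220.6024096385542 201.19277108433735 83 [0.49329116 0.08049533 0.062     ]
tub ((359.4859619140625, 168.68870544433594), (37.47892379760742, 42.059349060058594), 45.24286651611328) [ 0.57196717 -0.2698733   0.06      ] (340, 149, 40, 40)
cam [ 2.62014588e-01 -8.04993820e-04  1.11086076e+00]
side lid flange ((236.32472229003906, 185.50108337402344), (31.003189086914062, 40.88832092285156), 86.25981140136719) [0.49272417 0.07611722 0.027     ] knob 235.76470588235293 177.78235294117647 170 [0.49410237 0.07780679 0.05      ]
tub ((389.4570007324219, 254.42153930664062), (52.529930114746094, 55.67965316772461), 13.484354019165039) [ 0.57981564 -0.27920972  0.03      ] (364, 227, 52, 56)
cam [ 0.03175288 -0.48360967  0.8073056 ]
```

```bash
cat >> h.py <<'E'
from scipy.spatial.transform import Rotation as Ro
def delta(X):
    s=status.get_obs(); R=Ro.from_quat(s['ee_rot']); return np.round(R.inv().apply(np.array(X)-s['position']),4)
def tilt():
    s=status.get_obs(); z=Ro.from_quat(s['ee_rot']).as_matrix(); return np.round(z,3).tolist()
E
python3 - <<'E'
from h import *
m=viewer.camera_model('wrist');s=status.get_obs();R=Ro.from_quat(s['ee_rot'])
c=-np.array(m['R']).T@np.array(m['t']);print('cam in tool',R.inv().apply(c-s['position']),'fwd',R.inv().apply(np.array(m['R'])[2]),m['fx'])
print(delta([.4935,.079,.2]),tilt())
E
```

```text
cam in tool [ 0.06586216  0.00146905 -0.12904004] fwd [-2.61137799e-01  3.36004136e-04  9.65301475e-01] 327.4645761205293
[-0.4434 -0.394   0.0451] [[-0.949, 0.315, -0.0], [0.315, 0.949, -0.001], [-0.0, -0.001, -1.0]]
```

>>> play_rows(plan=[0,0,0,-0.04,-0.035,0.004,1,0,0,0,-0.08,-0.07,0.008,1,0,0,0,-0.12,-0.107,0.012,1,0,0,0,-0.16,-0.142,0.016,1,0,0,0,-0.2,-0.178,0.02,1,0,0,0,-0.24,-0.213,0.024,1,0,0,0,-0.28,-0.249,0.028,1,0,0,0,-0.32,-0.284,0.032,1,0,0,0,-0.36,-0.32,0.036,1,0,0,0,-0.4,-0.355,0.04,1,0,0,0,-0.43,-0.382,0.044,1,0,0,0,-0.443,-0.394,0.045,1,0,0,0,-0.443,-0.394,0.045,1,0,0,0,-0.443,-0.394,0.045,1])

```text
clock: 1.85
position: [0.4927, 0.0806, 0.2001]
ee_rot: [0.159, 0.987, 0.0, -0.0]
ft_force: [-0.5, -0.1, 0.5]
grip_width: 1.001
grasp_force: 0.0
```

```bash
python3 - <<'E'
from h import *
im,m=snap('wrist','w1.png'); s=status.get_obs(); print(s['clock'],s['position'],s['joint_pos'],tilt(),proj(m,[.4935,.079,.065]),proj(m,[.4935,.079,.029]))
hsv=cv2.cvtColor(im,cv2.COLOR_RGB2HSV)
b=cv2.inRange(hsv,(105,120,40),(130,255,255))
for c in cv2.findContours(b,0,1)[0]:
    if cv2.contourArea(c)>300: e=cv2.fitEllipse(cv2.convexHull(c));print(e,at_z(m,*e[0],.027))
E
```

```text
1.9 [0.49276927 0.08080435 0.20026162] [-0.64110002  0.07904912  0.40915729  1.86747293 -0.03417577  1.20190948
  1.03095452] [[-0.95, 0.314, -0.0], [0.314, 0.95, 0.0], [0.0, 0.0, -1.0]] [256.07518874 186.76036046] [256.4478164 177.3320535]
((257.805908203125, 175.37327575683594), (96.73747253417969, 98.98692321777344), 91.23470306396484) [0.49252608 0.08065701 0.027     ]
```

View pics/w1.png

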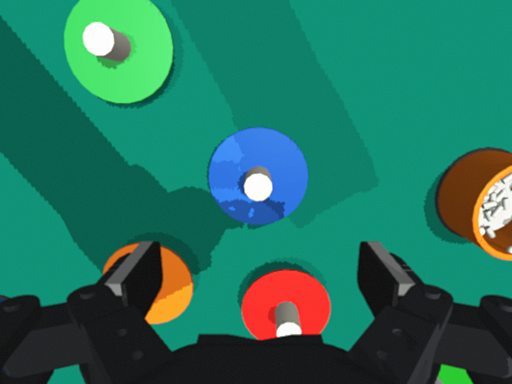

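The wrist view shows the blue lid centred between the fingers, with its knob top at (258,186), so the gripper is aligned. Next I descend and grip.

>>> play_rows(plan=[0,0,0,0,0,0.04,1,0,0,0,0,0,0.08,1,0,0,0,0,0,0.115,1,0,0,0,0,0,0.14,1,0,0,0,0,0,0.151,1,0,0,0,0,0,0.151,1,0,0,0,0,0,0.151,0,0,0,0,0,0,0.151,0,0,0,0,0,0,0.151,0,0,0,0,0,0,0.151,0,0,0,0,0,0,0.151,0,0,0,0,0,0,0.151,0,0,0,0,0,0,0.151,0,0,0,0,0,0,0.151,0], squeeze=60)

```text
clock: 3.65
position: [0.4935, 0.0796, 0.0497]
ee_rot: [0.16, 0.987, 0.0, 0.0]
ft_force: [-1.1, -0.8, 6.4]
grip_width: 0.258
grasp_force: 58.6
```

>>> play_rows(plan=[0,0,0,0,0,-0.02,0,0,0,0,0,0,-0.05,0,0,0,0,0,0,-0.09,0,0,0,0,0,0,-0.13,0,0,0,0,0,0,-0.15,0,0,0,0,0,0,-0.15,0,0,0,0,0,0,-0.15,0])

```text
clock: 4.53
position: [0.4927, 0.0795, 0.1982]
ee_rot: [0.16, 0.987, -0.0, -0.001]
ft_force: [0.6, 0.6, -1.6]
grip_width: 0.261
grasp_force: 58.9
```

```bash
python3 - <<'E'
from h import *
im,m=snap('wrist','w2.png'); s=status.get_obs(); print(s['position'],s['ft_force'],tilt())
# aim: 90 mm short of tub centre toward camera view
print(delta([.573,-.274,.2]))
E
```

```text
[0.49256429 0.07939607 0.1980043 ] [-0.05282302 -0.75897954 -0.15240342] [[-0.949, 0.315, -0.002], [0.315, 0.949, -0.001], [0.002, -0.001, -1.0]]
[-0.1877 -0.31   -0.0019]
```

View pics/w2.png

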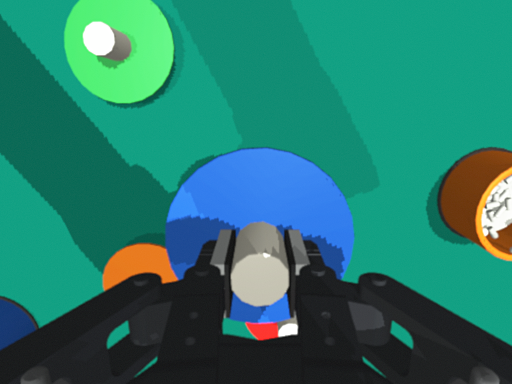

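The lid is held upright with its knob top at (260,278). Next I move to a pose where the wrist camera sees the blue tub past the lid.

>>> play_rows(plan=[0,0,0,-0.02,-0.02,-0.002,0,0,0,0,-0.05,-0.05,-0.002,0,0,0,0,-0.085,-0.085,-0.002,0,0,0,0,-0.12,-0.12,-0.002,0,0,0,0,-0.155,-0.155,-0.002,0,0,0,0,-0.19,-0.19,-0.002,0,0,0,0,-0.225,-0.225,-0.002,0,0,0,0,-0.26,-0.26,-0.002,0,0,0,0,-0.285,-0.285,-0.002,0,0,0,0,-0.3,-0.3,-0.002,0,0,0,0,-0.308,-0.31,-0.002,0,0,0,0,-0.308,-0.31,-0.002,0,0,0,0,-0.308,-0.31,-0.002,0,0,0,0,-0.308,-0.31,-0.002,0])

```text
clock: 6.32
position: [0.688, -0.3106, 0.2016]
ee_rot: [0.159, 0.987, 0.0, 0.0]
ft_force: [0.4, -0.4, -1.0]
grip_width: 0.263
grasp_force: 58.9
```

```bash
python3 - <<'E'
from h import *
im,m=snap('wrist','w3.png'); s=status.get_obs(); print(s['clock'],s['position'],s['joint_pos'],tilt(),proj(m,[.573,-.274,.06]))
E
```

```text
6.375 [ 0.68796525 -0.3107531   0.20158882] [ 0.04045428  0.70381688  0.57722867  1.123053   -0.36646871  1.41118647
  1.81313891] [[-0.949, 0.314, 0.001], [0.314, 0.949, 0.0], [-0.0, 0.001, -1.0]] [255.53279401  28.9313718 ]
```

View pics/w3.png

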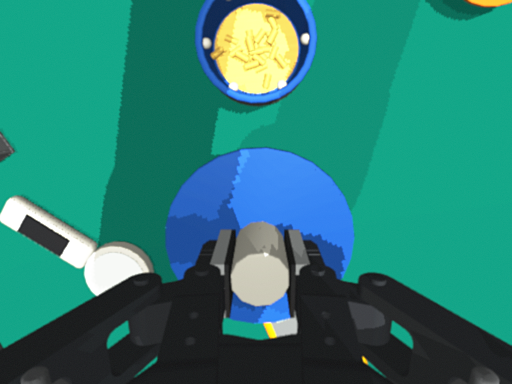

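The wrist view shows the tub rim at about (255,38), cut off at the top of the picture. I'll fit a cylinder silhouette to it in all the views.

```bash
cat > fit.py <<'E'
from h import *
from scipy.optimize import least_squares
th=np.linspace(0,2*np.pi,90)
def sil(m,x,y):
    P=np.array([[x+.047*np.cos(a),y+.047*np.sin(a),z] for z in (0.001,.06) for a in th])
    K=np.array([[m['fx'],0,m['cx']],[0,m['fy'],m['cy']],[0,0,1.]])
    q=cv2.projectPoints(P,cv2.Rodrigues(np.array(m['R'],float))[0],np.array(m['t'],float),K,np.array(m['D'],float))[0]
    return cv2.convexHull(q.astype(np.float32))
def fit(im,m,box,x0=(.573,-.274)):
    hsv=cv2.cvtColor(im,cv2.COLOR_BGR2HSV); b=cv2.inRange(hsv,(105,120,40),(130,255,255))
    z=np.zeros_like(b); z[box[1]:box[3],box[0]:box[2]]=b[box[1]:box[3],box[0]:box[2]]
    c=max(cv2.findContours(z,0,1)[0],key=cv2.contourArea)
    h=cv2.convexHull(c)[:,0].astype(float); h=h[h[:,1]>3]
    f=lambda p:[cv2.pointPolygonTest(sil(m,p[0],p[1]),(float(u),float(v)),True) for u,v in h]
    r=least_squares(f,x0,diff_step=1e-3,loss='soft_l1'); return np.round(r.x,4),np.round(np.abs(r.fun).mean(),2),len(h)
E
python3 - <<'E'
from fit import *
print(fit(cv2.imread('pics/w3.png'),viewer.camera_model('wrist'),(180,0,340,115)))
print(fit(cv2.imread('pics/t0.png'),viewer.camera_model('top'),(331,140,391,200)))
print(fit(cv2.imread('pics/s0.png'),viewer.camera_model('side'),(354,215,425,290)))
E
```

```text
(array([ 0.58  , -0.2765]), np.float64(0.77), 33)
(array([ 0.5796, -0.2764]), np.float64(0.34), 26)
(array([ 0.5792, -0.2787]), np.float64(0.45), 31)
```

```bash
python3 - <<'E'
from h import *
print(delta([.5797,-.2768,.2]), delta([.5797,-.2768,.1]))
m=viewer.camera_model('wrist');s=status.get_obs();p=s['position']
print('knob top pred',proj(m,p+[0,0,.0153]))
E
```

```text
[ 0.1135 -0.0018  0.0016] [ 0.1135 -0.0019  0.1016]
knob top pred [255.66391867 278.93289585]
```

>>> play_rows(plan=[0,0,0,0.02,-0.001,0.002,0,0,0,0,0.05,-0.002,0.002,0,0,0,0,0.085,-0.003,0.002,0,0,0,0,0.107,-0.003,0.002,0,0,0,0,0.1135,-0.003,0.002,0,0,0,0,0.1135,-0.003,0.002,0,0,0,0,0.1135,-0.003,0.02,0,0,0,0,0.1135,-0.003,0.045,0,0,0,0,0.1135,-0.003,0.07,0,0,0,0,0.1135,-0.003,0.085,0,0,0,0,0.1135,-0.003,0.095,0,0,0,0,0.1135,-0.003,0.1,0,0,0,0,0.1135,-0.003,0.103,0,0,0,0,0.1135,-0.003,0.105,0,0,0,0,0.1135,-0.003,0.105,0])

```text
clock: 8.25
position: [0.5792, -0.2788, 0.0965]
ee_rot: [0.16, 0.987, 0.0, 0.0]
ft_force: [0.0, -0.8, -0.2]
grip_width: 0.263
grasp_force: 59.0
```

```bash
python3 - <<'E'
from h import *
im,m=snap('side','s1.png'); s=status.get_obs(); print(s['clock'],s['position'],s['ft_force'],s['torque'])
cv2.imwrite('pics/s1c.png',cv2.resize(im[180:310,310:460,::-1],None,fx=4,fy=4,interpolation=2))
E
```

```text
8.3 [ 0.57927572 -0.27883904  0.09659221] [-0.63070654  0.51983195 -0.80277779] [-0.04391062 -0.02667312  0.00289601]
```

View pics/s1c.png

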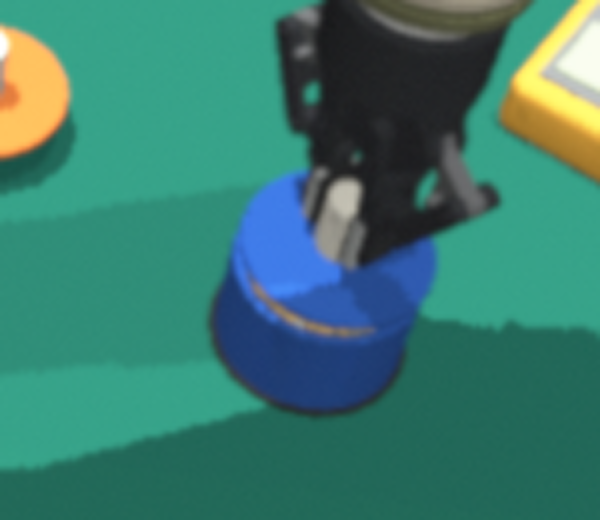

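The lid sits centred in the mouth with an even gap (crop around (320,320)), not yet snapped. Now I press in small steps.

>>> play_rows(plan=[0,0,0,0,0,0.002,0,0,0,0,0,0,0.004,0,0,0,0,0,0,0.006,0,0,0,0,0,0,0.008,0,0,0,0,0,0,0.008,0])

```text
clock: 8.93
position: [0.5792, -0.2786, 0.0879]
ee_rot: [0.16, 0.987, 0.0, -0.0]
ft_force: [1.8, -0.1, -1.8]
grip_width: 0.263
grasp_force: 59.0
```

>>> play_rows(plan=[0,0,0,0,0,0.001,0,0,0,0,0,0,0.002,0,0,0,0,0,0,0.003,0,0,0,0,0,0,0.003,0])

```text
clock: 9.43
position: [0.5789, -0.2786, 0.0849]
ee_rot: [0.16, 0.987, 0.0, -0.0]
ft_force: [0.6, 2.0, -2.7]
grip_width: 0.26
grasp_force: 58.9
```

>>> play_rows(plan=[0,0,0,0,0,0.001,0,0,0,0,0,0,0.002,0,0,0,0,0,0,0.002,0])

```text
clock: 9.8
position: [0.5791, -0.2788, 0.0847]
ee_rot: [0.16, 0.987, 0.0, 0.0]
ft_force: [-6.5, 5.1, 13.6]
grip_width: 0.265
grasp_force: 60.6
```

>>> play_rows(plan=[0,0,0,0,0,0.001,0,0,0,0,0,0,0.002,0,0,0,0,0,0,0.002,0])

```text
clock: 10.18
position: [0.5791, -0.2788, 0.0846]
ee_rot: [0.16, 0.987, 0.001, 0.0]
ft_force: [-13.9, 9.6, 31.5]
grip_width: 0.258
grasp_force: 62.5
```

```bash
python3 - <<'E'
from h import *
im,m=snap('side','s2.png'); s=status.get_obs(); print(s['clock'],s['position'],s['ft_force'])
cv2.imwrite('pics/s2c.png',cv2.resize(im[180:310,310:460,::-1],None,fx=4,fy=4,interpolation=2))
E
```

```text
10.225 [ 0.57912567 -0.27879229  0.08463003] [-14.62519933  10.54144632  31.69852976]
```

View pics/s2c.png

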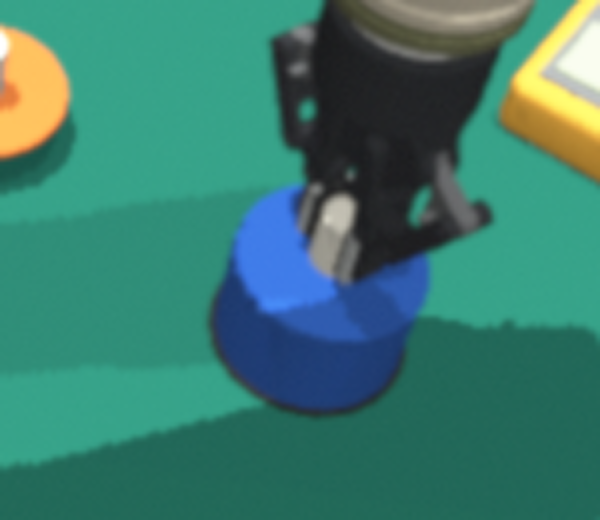

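The lid is flush: no gap at the rim (crop around (330,330)), and at 31 N it no longer yields. Now I relieve the load, open and retreat.

>>> play_rows(plan=[0,0,0,0,0,-0.002,0,0,0,0,0,0,-0.0035,0,0,0,0,0,0,-0.0035,0,0,0,0,0,0,-0.0035,0.5,0,0,0,0,0,-0.0035,1,0,0,0,0,0,-0.0035,1,0,0,0,0,0,-0.0035,1,0,0,0,0,0,-0.0035,1,0,0,0,0,0,-0.0035,1,0,0,0,0,0,-0.02,1,0,0,0,0,0,-0.05,1,0,0,0,0,0,-0.09,1,0,0,0,0,0,-0.12,1,0,0,0,-0.06,0,-0.13,1,0,0,0,-0.1,0,-0.13,1,0,0,0,-0.12,0,-0.13,1,0,0,0,-0.12,0,-0.13,1,0,0,0,-0.12,0,-0.13,1])

```text
clock: 12.48
position: [0.6925, -0.3169, 0.2121]
ee_rot: [0.16, 0.987, -0.0, 0.0]
ft_force: [0.0, 0.0, -0.3]
grip_width: 1.001
grasp_force: 0.0
```

```bash
python3 - <<'E'
from h import *
im,m=snap('side','s3.png'); w,mw=snap('wrist','w4.png'); s=status.get_obs(); print(s['clock'],s['position'],s['ft_force'])
a=cv2.resize(im[200:300,340:440,::-1],(400,400),interpolation=2)
b=cv2.resize(w[:,:,::-1],(400,300)); b=cv2.copyMakeBorder(b,0,100,0,0,0)
cv2.imwrite('pics/f.png',np.hstack([a,b]))
for z,r in((.064,.047),(.06,.047)): print(proj(mw,[.579,-.278,z]))
E
```

```text
12.575 [ 0.69245535 -0.31664445  0.21218657] [-0.28865717 -0.43072159  0.11057556]
[258.75213356  31.83725993]
[258.7620786   32.89993681]
```

View pics/f.png

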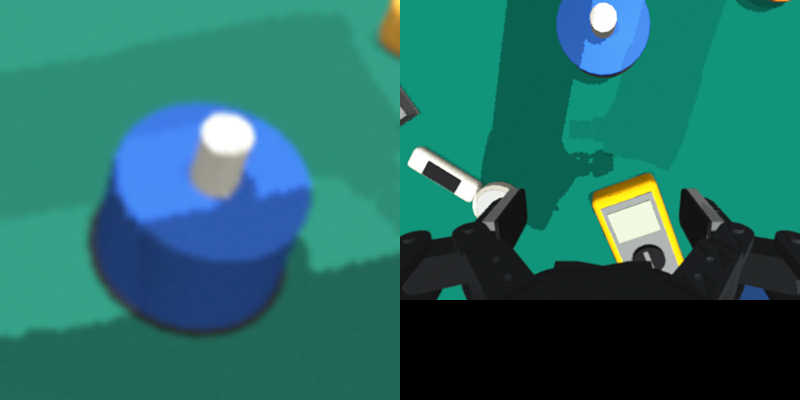

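The lid looks level and flush from both views, with the knob top at crop (228,133), which is side pixel (397,233). I'll check that numerically and hand in if it agrees.

```bash
python3 - <<'E'
from h import *
m=viewer.camera_model('side'); w=viewer.camera_model('wrist')
for z in(.064,.1): print(proj(m,[.5795,-.2775,z]),proj(w,[.5795,-.2775,z]))
# 8 mm higher, as if loose
print(proj(m,[.5795,-.2775,.108]))
im=cv2.imread('pics/s3.png');h=cv2.cvtColor(im,cv2.COLOR_BGR2HSV)[220:245,380:415]
k=cv2.inRange(h,(0,0,225),(180,40,255));y,x=np.nonzero(k);print(x.mean()+380,y.mean()+220)
E
```

```text
[392.04161258 243.9931818 ] [259.37274581  32.24998474]
[395.822841   232.75127997] [259.37621881  21.08804436]
[396.69245899 230.15918866]
396.4148936170213 233.12765957446808
```

The knob top was measured at (396.4,233.1), against (395.8,232.8) predicted for a fully home, level lid and (396.7,230.2) for a loose one. The lid is seated.

```bash
python3 -c "
from workcell import manip; print(manip.hand_in())"
```

```text
the job is handed in; nothing more can be done
None
```

The blue lid is snapped fully home and level on the blue tub, the orange lid was not touched, and the job was handed in at about 12.6 s on the robot's clock.

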